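Sort the solid wax candles from the hollow battery ones

TASK

Three donated pillar candles on the bench mat look just alike, but some are solid wax and the others are hollow battery candles. Tell them apart by their heft, for instance by rocking each one, then move every heavy, solid one into the plywood tray and every light, hollow one into the black wire basket, so that each stands upright and fully inside. Do not knock a candle over, and leave everything else on the bench where it is.

Things in the scene. Friction and masses are not known exactly. Their poses are not given: they have to be found in the camera images.
- candle_1_mid (a point): one of three look-alike ivory pillar candles: plain upright cylinder 92 mm across, 115 mm tall, shallow well and black wick on top; too wide for most grippers. Point on its axis half-way up (57.5 mm above its underside), z up the axis. Either solid wax (0.6 to 0.78 kg) or hollow (0.155 to 0.205 kg), evenly weighted; one or two of the three are solid, and only feel tells which
- candle_2_mid (a point): another of the three look-alike candles; same size, same point, same unknown
- candle_3_mid (a point): another of the three look-alike candles; same size, same point, same unknown
- candle_1: the same candle; origin at the centre of its underside. Pushed near its top (best rising a little with its near edge) it tips about its far bottom edge and rocks back when let go; the moment of the push about that edge is its weight times 46 mm. Past about 0.65 rad it falls over. Friction with the mat 0.5 to 0.7: pushed lower than 60 mm up, it slides along upright, resisting with 0.5 to 0.7 of its weight
- candle_2: the same candle; origin at the centre of its underside; it rocks and slides like the first
- candle_3: the same candle; origin at the centre of its underside; it rocks and slides like the first
- mat: thin dark rubber bench mat, 550 x 660 x 3 mm, fixed; its top is 3 mm above the bench. Origin under its centre; the candles stand in a row roughly along its x axis, about 122 mm apart, with the plywood tray on its +y side and the wire basket on its -y side
- ply_tray: shallow tray of 12 mm plywood, for the solid candles, at the +y side of the mat. Inside 140 mm deep, 480 mm long, floor level with the mat, walls 40 mm high on three sides; the long side facing the candles is open, without a lip. Fixed. Origin at floor level, middle of the inside; x points from the open side (x = -70 mm) in to the back wall (+70 mm), y along it (end walls at +-240 mm)
- wire_basket: shallow black wire basket, for the hollow candles, at the -y side of the mat. Inside 140 mm deep, 480 mm long, floor level with the mat, walls 40 mm high on three sides; the long side facing the candles is open, without a lip. Fixed. Origin at floor level, middle of the inside; x points from the open side (x = -70 mm) in to the back wall (+70 mm), y along it (end walls at +-240 mm)
- tape_roll: roll of brown tape lying flat, 68 mm across, 24 mm high; origin at the centre of its underside; a bystander, to be left alone
- candle_stub: short dark-red candle stub, 60 mm across, 40 mm high (not one of the three); origin at the centre of its underside; a bystander, to be left alone
- battery_box: small plain carton of batteries lying at the near end of the wire basket, 95 x 42 x 30 mm; origin under its centre; a bystander, to be left alone
- screwdriver: screwdriver 130 mm long lying on the mat; a bystander, to be left alone
- mug: white mug, 82 mm across, 92 mm high; origin under its centre; a bystander, to be left alone
- carton: small cardboard carton, 110 x 150 x 80 mm; origin under its centre; a bystander, to be left alone
- jar: glass jar with a steel cap, 72 mm across, 100 mm high; origin under its centre; a bystander, to be left alone
- brush: hand brush lying on the bench; a bystander, to be left alone
Mind the look-alikes: they are no part of the job. What is shaped like the candle_3 but yellow is not meant.

How it is judged:
By the outcome, as a careful person would: the job done as asked, in the order asked, and still so for the second after the job is handed in, with the robot touching nothing.
It also fails if it takes over 72 s, if anything falls off the work surface, if the arm or the gripper's body presses on something with over 40 N, if the wrist force passes 120 N, or if a joint passes its speed limit or range.

ROBOT

A 6-joint arm with a two-finger parallel gripper is mounted at the origin on the work surface. World frame = base frame: x ahead of the robot, y to its left, z up, the work surface at z = 0. Lengths are in m, angles in rad, forces in N, time in s.
With the tool pointing down it reaches from about 0.375 to 0.975 m from the base axis. Payload 3.8 kg.
Tool frame: the origin (TCP) lies on the mounting face of the last link; the fingertips stand 173 mm ahead of it and the grasp point (between the pads) lies 155 mm ahead of it; z points along the fingers, y is the direction in which the jaws open and shut (so a half turn about z gives the same grasp; the last joint's range is limited). The gripper opens to 85 mm and grips with 20 to 120 N. Pads are 22 mm wide; open, the fingers measure 114 mm over their backs; the gripper's body (76 mm by 85 mm) begins 54 mm behind the grasp point. The pads swing forward as they close: fully open they stand 13 mm farther back than shut.
Start: joints at [-1.281, 0.264, 1.604, -0, 1.274, -0.037], TCP at [0.217, -0.639, 0.405] pointing down, gripper open.
Joint ranges: [-2.63, 2.63], [-0.94, 2.18], [0.31, 2.57], [-1.31, 4.45], [0, 2.66], [-2.55, 2.55]. Speed limits (rad/s): [2.57, 2.57, 3.14, 3.14, 3.14, 3.14].

INTERFACE

Orientations are given as a rotation vector (axis times angle).
In Python, from cell import sense, snapshot, camera_model, arm gives the robot as it stands.
- The arm moves only by the tool play_rows, never from a script. Its argument "moves" is a list of rows, each a list of 5 numbers: the shift along the tool's x, y, z in units of 25 mm (1.0 is 25 mm), then the turn about the tool's z in units of 8 degrees (1.0 is 8 degrees), then the opening, from 0 (shut) to 1 (fully open). In form: [[tx, ty, tz, turn, jaw], ...]. A call has exactly 8 rows; each row is the pose to reach, as a shift and turn from the pose commanded when the call began, along the tool's axes at that moment; what a row does not reach only later rows make up. A row lasts 1/8 s, in which the tool goes at most 62.5 mm and 10.7 degrees, less where a joint would pass 70% of its speed; a pose out of reach is approached as far as the arm can. A call with a gripper value outside its range is refused whole. The fingers move at their own pace and stop on an object; the grip force is fixed at half the most. Time passes only in rows, so rows that repeat a pose let the fingers close, or fill a call up. It gives the time, the measured TCP pose, the force and the opening at its end, in the units of the state.
- sense(): the state, without advancing time (a new reading comes with each control period).
- snapshot(name): name is "side" or "top"; returns the picture (384x512x3 uint8, red, green, blue); there is no depth.
- camera_model(name): a dict with "camera_matrix" (3x3 intrinsics, pixels), "dist" ([k1, k2, p1, p2, k3] as OpenCV has them; the pictures are not rectified), "extrinsics" (4x4, takes a point from world to camera coordinates). Camera axes: x right, y down, z forward; pixel columns grow to the right and rows downward; lengths in m; the calibration is good to about 2 mm. A picture is of the moment at which its call begins. camera_model takes no time and is no camera call.
- arm.hand_in(): hands the job in, once; it reports no verdict.
The state is a dict: "t": time; "qpos": joint angles; "joint_velocities": joint speeds; "tau": joint torques, N m; "position": TCP position; "tcp_rot": TCP orientation; "force": force on the tool from outside, world axes, zero at the start; "ft_torque": the same for the moment, N m; "grip_width": opening from 0.0 (shut) to 1.0 (fully open).
Only numpy, scipy, OpenCV 4.12 (cv2) and the standard library are available. Lean on these libraries where they do the work, as an engineer would, in place of code of your own. Each camera call takes 0.05 s, during which the arm holds its last target.

## Working session

There is one attempt and no reset: what is moved stays moved. The work goes in short steps, Python scripts to look and compute and a tool call to move; the robot and the scene stay as the last step left them, time stands still between calls to the robot, and variables do not carry over. Pictures are saved under pics/ and viewed, and the job is handed in when it is done.

Besides the shell and the picture viewer there is one more tool, called after "Call:" as name(argument=value, ...) on one line, values as JSON. play_rows: Moves the arm, as the interface text tells. Its arguments: {"type":"object","properties":{"moves":{"type":"array","items":{"type":"array","items":{"type":"number"}}}},"required":["moves"]}

```bash
ls; mkdir -p pics
python3 - <<'E'
from cell import sense,snapshot,camera_model
import cv2,numpy as np
s=sense();print(s)
for n in("top","side"):
    im=snapshot(n);cv2.imwrite(f"pics/{n}0.png",cv2.resize(im[:,:,::-1],(800,600),interpolation=cv2.INTER_CUBIC)); cv2.imwrite(f"pics/{n}0raw.png",im[:,:,::-1])
    m=camera_model(n);print(n,{k:np.round(v,4).tolist() for k,v in m.items()})
E
```

```text
pics
{'t': 0.0, 'qpos': array([-1.28093652e+00,  2.64750460e-01,  1.60535690e+00,  2.44146471e-06,
        1.27371992e+00, -3.68951241e-02]), 'joint_velocities': array([-0.00039801,  0.00024606,  0.00096853,  0.00135652, -0.00064987,
       -0.00023515]), 'tau': array([ 4.35056310e-03, -5.15100074e+01, -3.67312288e+01,  2.69874090e-04,
        1.29051527e-02, -1.08604974e-05]), 'position': array([ 0.21655968, -0.63895673,  0.40337266]), 'tcp_rot': array([-3.09757044e+00, -5.10623397e-01,  4.38840844e-04]), 'force': array([ 0.18107795, -0.27063436, -0.11965817]), 'ft_torque': array([ 0.03678848,  0.04278582, -0.00970057]), 'grip_width': 1.0028463523938371}
top {'camera_matrix': [[461.2858, 0.0, 263.9844], [0.0, 461.2858, 194.4919], [0.0, 0.0, 1.0]], 'dist': [-0.0018, 0.0, 0.0, 0.0, 0.0], 'extrinsics': [[-0.0109, -0.9999, 0.0079, -0.0193], [-0.9973, 0.0103, -0.0725, 0.5617], [0.0724, -0.0087, -0.9973, 1.707], [0.0, 0.0, 0.0, 1.0]]}
side {'camera_matrix': [[390.9213, 0.0, 250.6165], [0.0, 390.9213, 186.6341], [0.0, 0.0, 1.0]], 'dist': [0.0073, 0.0, 0.0, 0.0, 0.0], 'extrinsics': [[-0.8697, -0.4936, -0.0022, 0.4913], [-0.2829, 0.502, -0.8173, 0.2106], [0.4045, -0.7101, -0.5762, 1.0932], [0.0, 0.0, 0.0, 1.0]]}
```

View pics/top0.png

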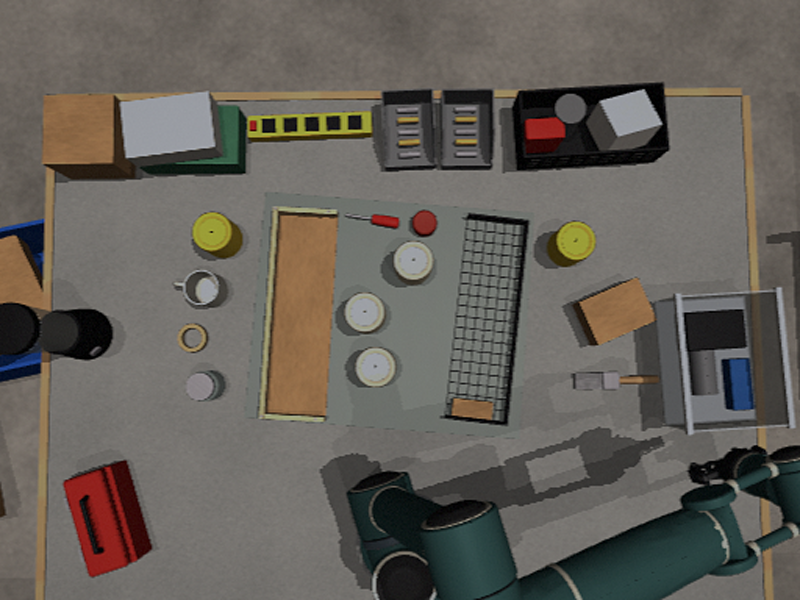

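View pics/side0.png

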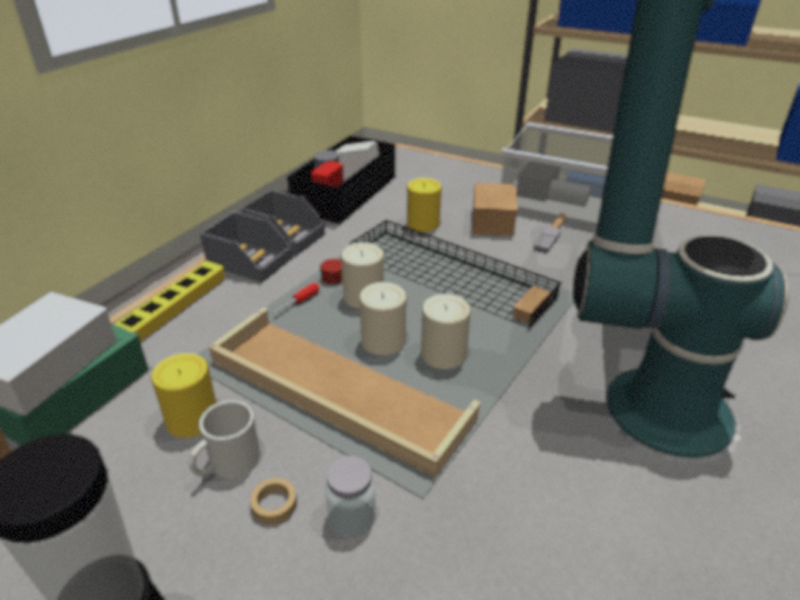

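The top view shows the candles at (413,260), (365,312) and (376,367), with the tray on the left (+y) and the basket on the right. The stub is at (424,222), the screwdriver at (375,219) and the battery box at (472,408).

```bash
cat > h.py <<'E'
from cell import sense,snapshot,camera_model
import cv2,numpy as np
def ray(n,px):
    m=camera_model(n);K=np.array(m["camera_matrix"]);d=np.array(m["dist"]);T=np.array(m["extrinsics"])
    u=cv2.undistortPoints(np.array([[px]],float),K,d)[0,0]
    R=T[:3,:3];c=-R.T@T[:3,3];v=R.T@np.array([u[0],u[1],1]);return c,v
def at(n,px,z):
    c,v=ray(n,px);return c+v*(z-c[2])/v[2]
def proj(n,P):
    m=camera_model(n);T=np.array(m["extrinsics"])
    return cv2.projectPoints(np.array(P,float).reshape(-1,3),cv2.Rodrigues(T[:3,:3])[0],T[:3,3],np.array(m["camera_matrix"]),np.array(m["dist"]))[0][:,0]
def save(n,name,crop=None,s=1.5625):
    im=snapshot(n)[:,:,::-1]
    cv2.imwrite(f"pics/{name}raw.png",im)
    if crop: x0,y0,x1,y1=crop;im=im[y0:y1,x0:x1]
    cv2.imwrite(f"pics/{name}.png",cv2.resize(im,None,fx=s,fy=s,interpolation=cv2.INTER_CUBIC))
E
python3 - <<'E'
from h import *
k=1.5625
im=cv2.imread("pics/top0raw.png")
for nm,p,z in [("A",(413,260),.118),("B",(365,312),.118),("C",(376,367),.118),("stub",(424,222),.043),("scr tip",(347,215),.01),("scr end",(398,222),.01),("tray open far",(338,212),.043),("tray open near",(327,416),.043),("tray back far",(272,210),.043),("tray back near",(261,417),.043),("bk open far",(467,216),.043),("bk open near",(444,417),.043),("bk back far",(525,220),.043),("bk back near",(508,424),.043),("box",(472,408),.033),("boxL",(453,400),.033),("boxR",(493,403),.033)]:
    print(nm,np.round(at("top",(p[0]/k,p[1]/k),z),3))
# wax seg
hsv=cv2.cvtColor(im,cv2.COLOR_BGR2HSV)
c=im[115:275,150:350];cv2.imwrite("pics/crop.png",cv2.resize(c,None,fx=3.75,fy=3.75,interpolation=cv2.INTER_CUBIC))
E
```

```text
A [ 0.654 -0.027  0.118]
B [0.537 0.083 0.118]
C [0.413 0.059 0.118]
stub [ 0.755 -0.055  0.043]
scr tip [0.781 0.132 0.01 ]
scr end [0.762 0.008 0.01 ]
tray open far [0.781 0.15  0.043]
tray open near [0.299 0.178 0.043]
tray back far [0.788 0.308 0.043]
tray back near [0.299 0.332 0.043]
bk open far [ 0.769 -0.157  0.043]
bk open near [ 0.294 -0.096  0.043]
bk back far [ 0.758 -0.296  0.043]
bk back near [ 0.276 -0.245  0.043]
box [ 0.313 -0.163  0.033]
boxL [ 0.332 -0.118  0.033]
boxR [ 0.324 -0.212  0.033]
```

View pics/crop.png

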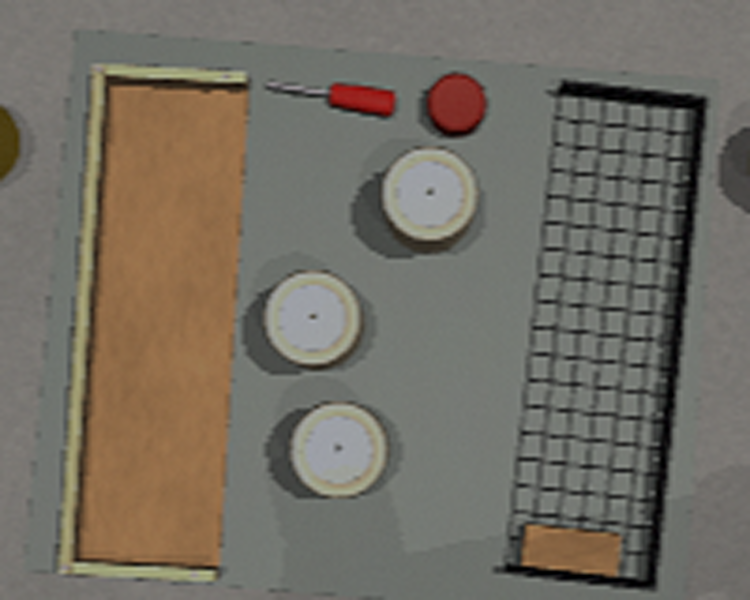

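Call:
play_rows(moves=[[1.5,-1.0,0.1,-1.1,0.5],[3.2,-2.0,0.2,-2.2,0.5],[4.8,-3.1,0.4,-3.3,0.5],[6.5,-4.1,0.5,-4.4,0.5],[8.1,-5.2,0.6,-5.6,0.5],[9.7,-6.2,0.8,-6.7,0.5],[11.4,-7.2,0.9,-7.8,0.5],[13.0,-8.3,1.0,-8.9,0.5]])

```text
t: 1.1
position: [0.4586, -0.337, 0.3791]
tcp_rot: [-2.217, -2.225, -0.0]
force: [-0.2, -0.2, 0.1]
grip_width: 0.5
```

Call:
play_rows(moves=[[1.6,1.3,0.5,0,0.5],[3.2,2.6,1.2,0,0.5],[4.8,3.9,2.0,0,0.5],[6.4,5.2,3.0,0,0.5],[8.0,6.5,4.2,0,0.5],[9.2,7.5,5.4,0,0.5],[9.7,7.8,6.1,0,0.5],[9.7,7.8,6.2,0,0.5]])

```text
t: 2.1
position: [0.6524, -0.0955, 0.2226]
tcp_rot: [-2.219, -2.219, 0.004]
force: [0.5, -0.0, 0.9]
grip_width: 0.499
```

Run:
```python
from h import *
save("top","t1",(150,115,350,275),3.75)
save("side","s1")
for i in range(3):
    s=sense();print(s["position"],s["force"],s["t"])
```

```text
[ 0.6526281  -0.09702279  0.22468794] [-0.17569094 -0.3879001  -0.53488038] 2.2
[ 0.6526281  -0.09702279  0.22468794] [-0.17569094 -0.3879001  -0.53488038] 2.2
[ 0.6526281  -0.09702279  0.22468794] [-0.17569094 -0.3879001  -0.53488038] 2.2
```

View pics/t1.png

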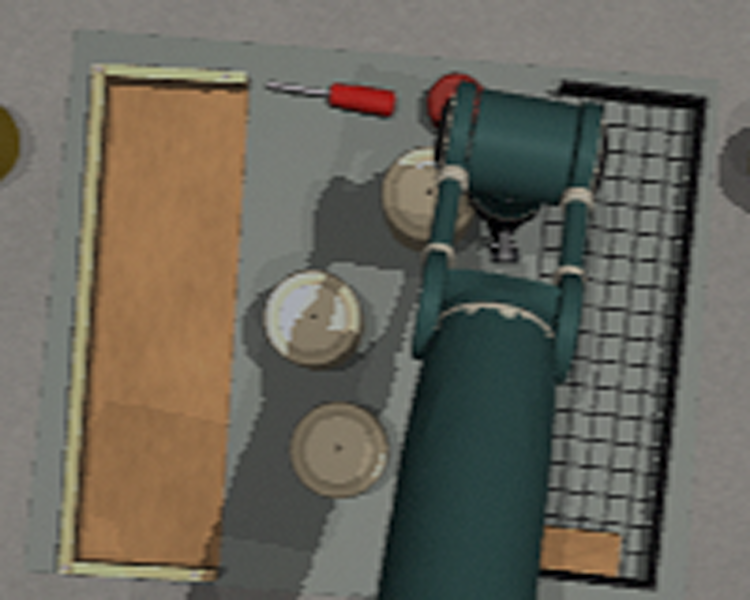

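View pics/s1.png

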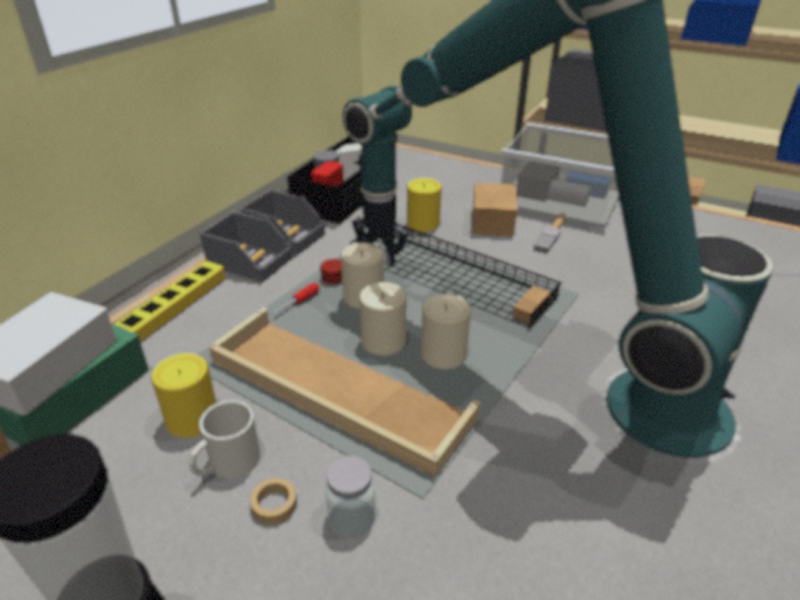

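Call:
play_rows(moves=[[0.3,0,0,0,0.5],[0.6,0,0,0,0.5],[0.8,0,0,0,0.5],[1.0,0,0,0,0.5],[1.2,0,0,0,0.5],[1.4,0,0,0,0.5],[1.6,0,0,0,0.5],[1.8,0,0,0,0.5]])

```text
t: 3.2
position: [0.6533, -0.0509, 0.2246]
tcp_rot: [-2.223, -2.22, 0.0]
force: [0.2, -1.4, 0.8]
grip_width: 0.496
```

Run:
```python
from h import *
s=sense();print(s["position"],s["force"],s["ft_torque"],s["tau"],s["t"])
save("side","s2",(150,100,350,260),3.75)
s=sense();print(s["position"],s["force"],s["ft_torque"],s["t"])
```

```text
[ 0.65325352 -0.0508561   0.22463572] [ 0.19449277 -1.44215625  0.79414356] [-0.16425564 -0.03658347  0.04999468] [  0.85317817 -51.7301774  -30.64837217   0.4130223    0.07910013
  -0.06557911] 3.2
[ 0.65318905 -0.05027076  0.22454426] [ 0.48926268 -1.59661245  0.61676173] [-0.12536863 -0.0266132  -0.01968395] 3.25
```

View pics/s2.png

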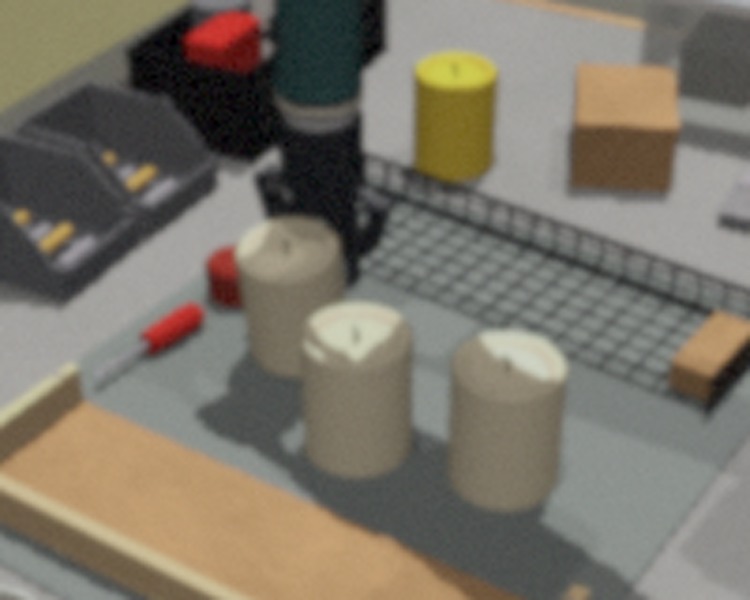

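Call:
play_rows(moves=[[-0.8,0,0,0,0.5],[-1.2,-1.0,0,0,0.5],[-1.2,-2.4,0,0,0.5],[-0.6,-3.8,0,0,0.5],[0.4,-4.6,0,0,0.5],[1.4,-4.6,0,0,0.5],[2.0,-4.6,0,0,0.5],[2.4,-4.6,0,0,0.5]])

```text
t: 4.25
position: [0.5386, 0.0091, 0.2247]
tcp_rot: [2.223, 2.22, -0.0]
force: [-0.0, -0.4, 0.5]
grip_width: 0.503
```

Call:
play_rows(moves=[[0.3,0,0,0,0.5],[0.6,0,0,0,0.5],[0.8,0,0,0,0.5],[1.0,0,0,0,0.5],[1.2,0,0,0,0.5],[1.4,0,0,0,0.5],[1.6,0,0,0,0.5],[1.8,0,0,0,0.5]])

```text
t: 5.25
position: [0.5386, 0.0538, 0.225]
tcp_rot: [2.222, 2.219, -0.001]
force: [-0.2, -5.9, 2.8]
grip_width: 0.496
```

Run:
```python
from h import *
s=sense();print(s["position"],s["force"],s["ft_torque"],s["tau"],s["t"])
save("top","t3",(150,115,350,275),3.75)
s=sense();print(s["position"],s["force"],s["ft_torque"],s["t"])
```

```text
[0.53856163 0.05380827 0.22495763] [-0.15550903 -5.89145805  2.80623008] [-0.78731313 -0.04816245 -0.03403132] [  2.81336635 -39.32567596 -28.76925409   1.38696235  -0.09915576
  -0.08122286] 5.25
[0.53848907 0.05435509 0.22485825] [-0.37910633 -3.82542548  2.1337464 ] [-0.49392939 -0.00071577 -0.03519058] 5.3
```

View pics/t3.png

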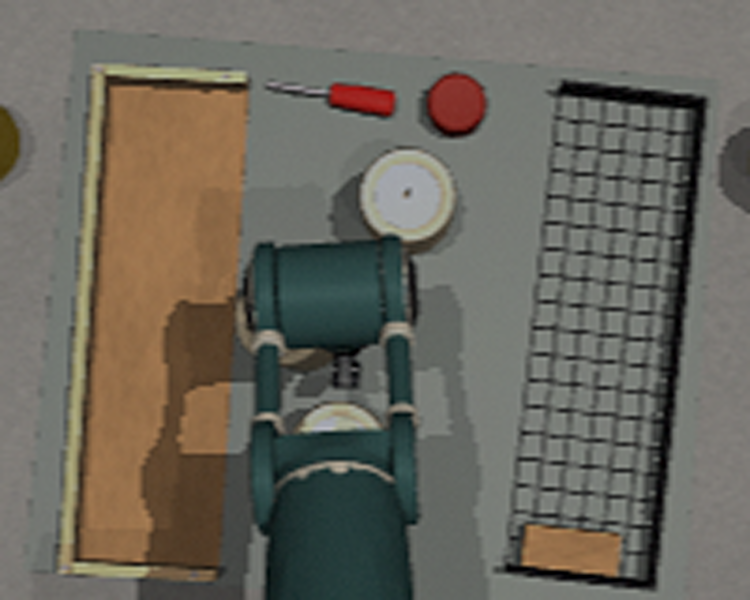

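Call:
play_rows(moves=[[0.3,0,0,0,0.5],[0.8,0,0,0,0.5],[1.5,0,0,0,0.5],[2.3,0,0,0,0.5],[3.1,0,0,0,0.5],[3.9,0,0,0,0.5],[4.6,0,0,0,0.5],[5.0,0,0,0,0.5]])

```text
t: 6.3
position: [0.5384, 0.1794, 0.2247]
tcp_rot: [2.222, 2.221, -0.001]
force: [0.3, -6.6, 4.8]
grip_width: 0.506
```

Run:
```python
from h import *
s=sense();print(s["position"],s["force"],s["t"])
save("top","t4",(150,115,350,275),3.75)
save("side","s4",(100,100,350,300),3)
```

```text
[0.53840185 0.17943369 0.22469489] [ 0.30785054 -6.58362248  4.77017497] 6.3
```

View pics/t4.png

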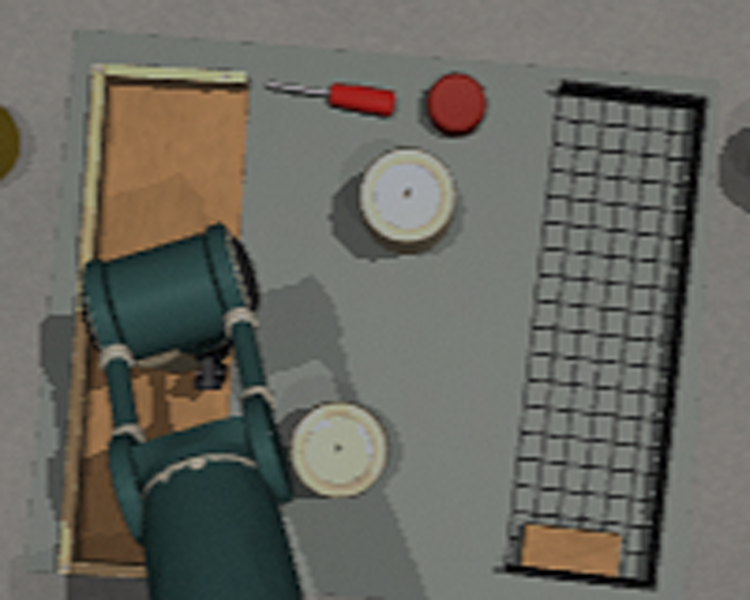

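View pics/s4.png

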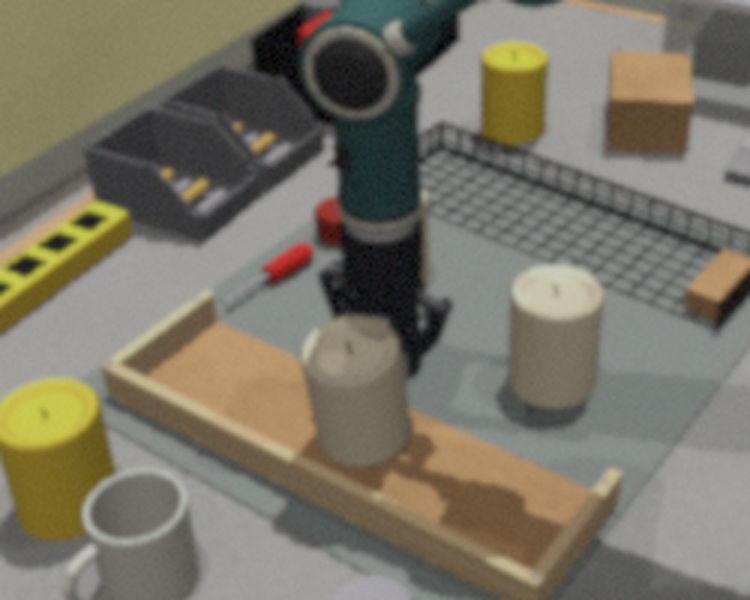

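Call:
play_rows(moves=[[0.2,0,0,0,0.5],[0.4,0,0,0,0.5],[0.4,0,0,0,0.5],[0.2,0,0,0,0.5],[0.0,0,0,0,0.5],[-0.3,0,0,0,0.5],[-1.1,0,0,0,0.5],[-1.9,0,0,0,0.5]])

```text
t: 7.4
position: [0.5385, 0.1302, 0.2248]
tcp_rot: [2.223, 2.22, 0.001]
force: [0.8, -0.2, -0.2]
grip_width: 0.5
```

Call:
play_rows(moves=[[0,-1.0,0,0,0.5],[0,-2.2,0,0,0.5],[0,-3.6,0,0,0.5],[0,-4.6,0,0,0.5],[0,-5.0,0,0,0.5],[-0.2,-5.0,0,0,0.5],[-0.4,-5.0,0,0,0.5],[-0.6,-5.0,0,0,0.5]])

```text
t: 8.4
position: [0.4145, 0.1163, 0.2251]
tcp_rot: [2.223, 2.219, 0.002]
force: [-0.8, 1.7, 1.0]
grip_width: 0.5
```

Run:
```python
from h import *
s=sense();print(s["position"],s["force"],s["t"])
save("top","t5",(150,115,350,275),3.75)
save("side","s5",(100,100,350,300),3)
```

```text
[0.41454733 0.11632288 0.22508671] [-0.84777672  1.68330927  1.03610298] 8.4
```

View pics/t5.png

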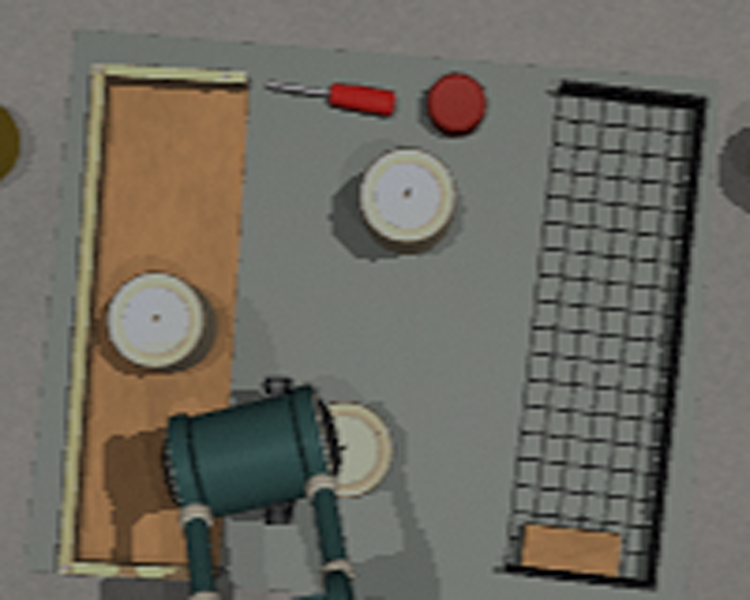

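View pics/s5.png

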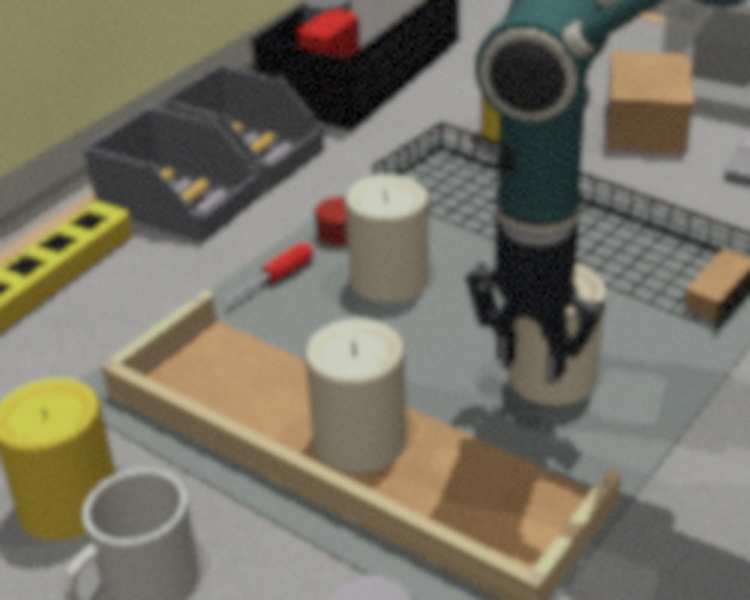

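Call:
play_rows(moves=[[-0.2,0,0,0,0.5],[-0.4,0,0,0,0.5],[-0.6,0,0,0,0.5],[-0.8,0,0,0,0.5],[-1.0,0,0,0,0.5],[-1.2,0,0,0,0.5],[-1.4,0,0,0,0.5],[-1.6,0,0,0,0.5]])

```text
t: 9.5
position: [0.4134, 0.0763, 0.2247]
tcp_rot: [2.223, 2.22, 0.0]
force: [0.1, 1.1, -0.6]
grip_width: 0.501
```

Run:
```python
from h import *
s=sense();print(s["position"],s["force"],s["t"])
save("top","t6",(150,115,350,275),3.75)
s=sense();print(s["position"],s["force"],s["t"])
k=3.75
print("B",at("top",(150+156/k,115+318/k),.118),"A",at("top",(150+407/k,115+193/k),.118))
```

```text
[0.41342398 0.07629969 0.22470583] [ 0.07696676  1.11588887 -0.57587447] 9.5
[0.41335548 0.07594285 0.22463077] [ 0.25942469 -0.42356802 -0.52293627] 9.55
B [0.5382379  0.23105497 0.118     ] A [ 0.65426846 -0.00608914  0.118     ]
```

View pics/t6.png

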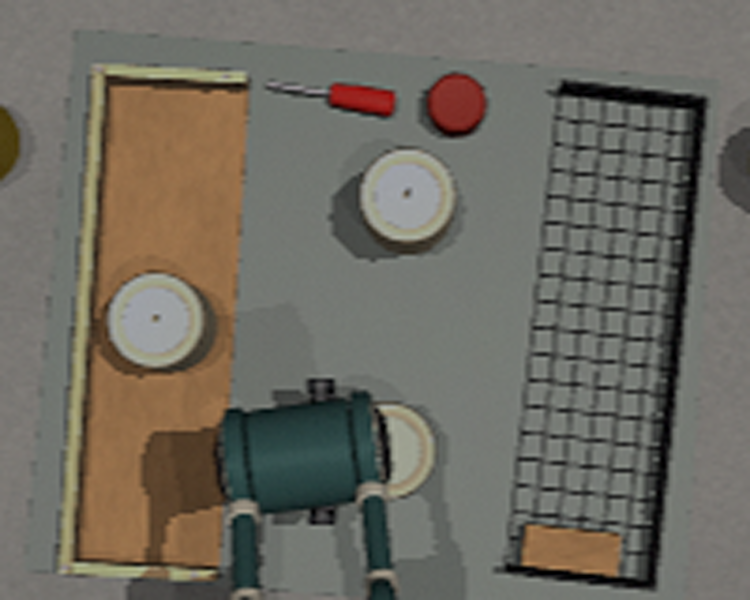

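Call:
play_rows(moves=[[-0.4,0,0,0,0.5],[-0.9,0,0,0,0.5],[-1.5,0,0,0,0.5],[-2.1,0,0,0,0.5],[-2.6,0,0,0,0.5],[-3.0,0,0,0,0.5],[-3.3,0,0,0,0.5],[-3.6,0,0,0,0.5]])

```text
t: 10.55
position: [0.4133, -0.0138, 0.2247]
tcp_rot: [-2.223, -2.22, -0.0]
force: [-0.7, 1.2, 0.6]
grip_width: 0.497
```

Run:
```python
from h import *
s=sense();print(s["position"],s["force"],s["t"])
save("top","t7",(150,115,350,275),3.75)
save("side","s7",(150,120,350,280),3.75)
s=sense();print(s["position"],s["force"],s["t"])
```

```text
[ 0.41329585 -0.01380637  0.22470277] [-0.74292239  1.15196792  0.60469459] 10.55
[ 0.41330127 -0.01392528  0.22463877] [-0.67209851  0.53263048 -0.65847948] 10.65
```

View pics/t7.png

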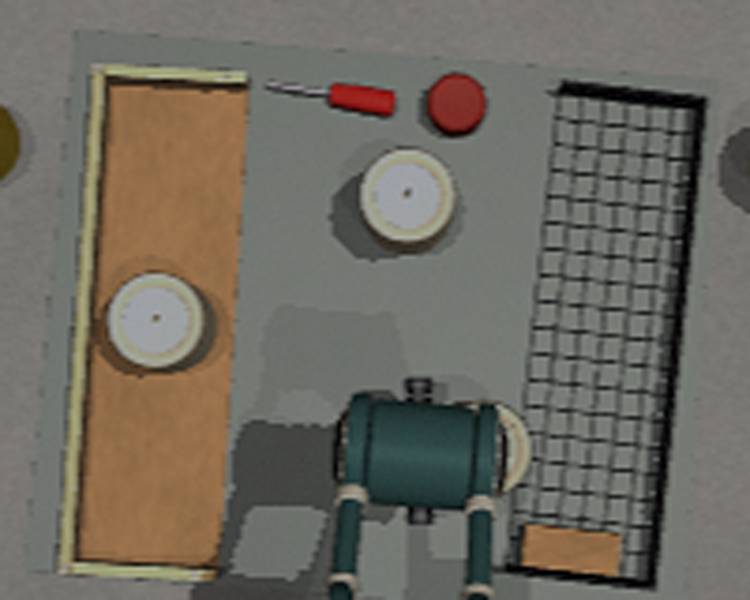

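View pics/s7.png

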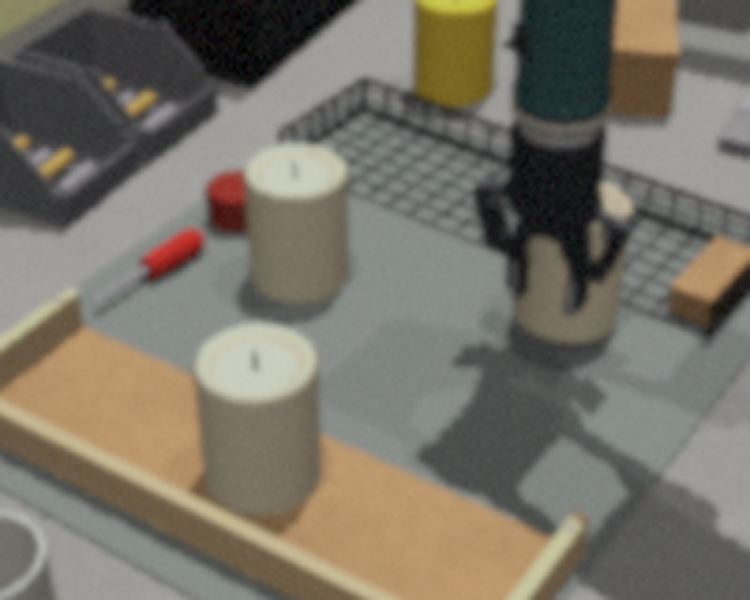

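Call:
play_rows(moves=[[-0.4,0,0,0,0.5],[-1.0,0,0,0,0.5],[-1.7,0,0,0,0.5],[-2.4,0,0,0,0.5],[-3.1,0,0,0,0.5],[-3.7,0,0,0,0.5],[-4.1,0,0,0,0.5],[-4.4,0,0,0,0.5]])

```text
t: 11.65
position: [0.4131, -0.124, 0.2247]
tcp_rot: [-2.223, -2.219, -0.0]
force: [0.9, 1.9, -0.6]
grip_width: 0.5
```

Run:
```python
from h import *
s=sense();print(s["position"],s["force"],s["t"])
save("top","t8",(150,115,350,275),3.75)
save("side","s8",(150,100,350,260),3.75)
```

```text
[ 0.41309677 -0.12400937  0.2246667 ] [ 0.92785112  1.92633281 -0.63116904] 11.65
```

View pics/t8.png

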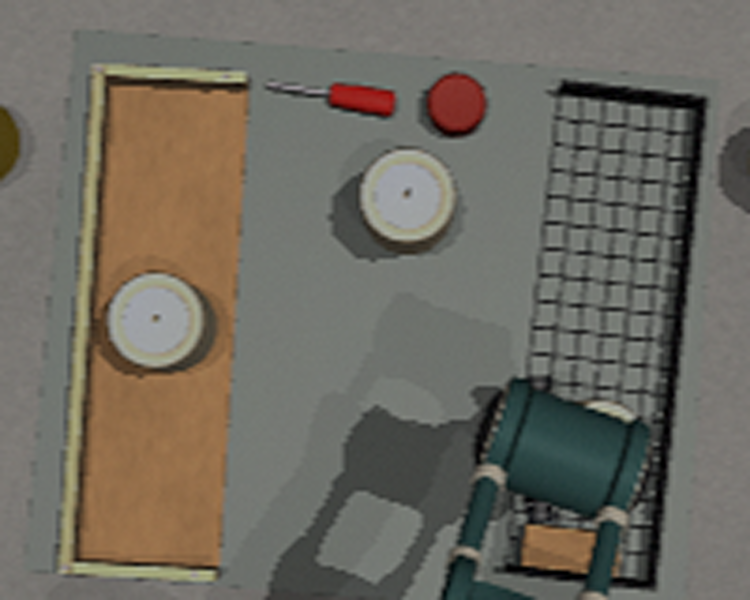

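View pics/s8.png

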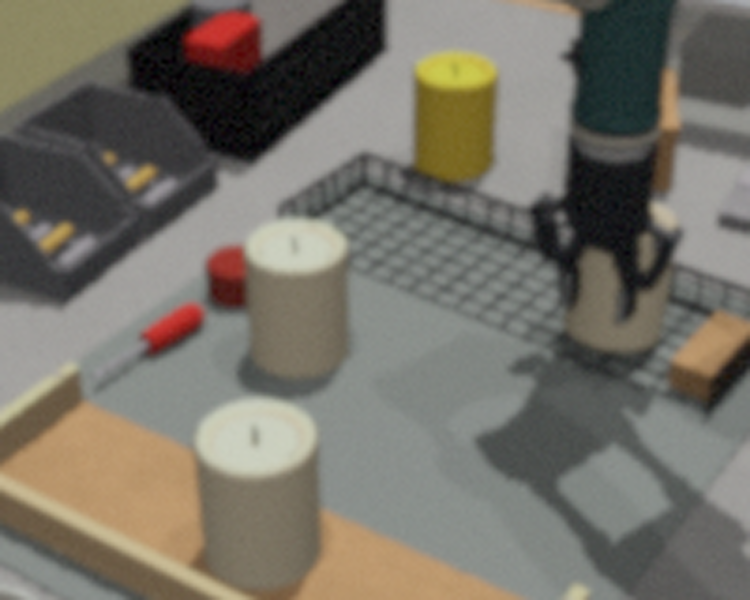

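Call:
play_rows(moves=[[0.3,0,0,0,0.5],[1.0,0,0,0,0.5],[2.2,0.3,0,0,0.5],[3.8,1.2,0,0,0.5],[5.4,2.3,0,0,0.5],[7.0,3.4,0,0,0.5],[8.0,4.6,0,0,0.5],[8.2,5.6,0,0,0.5]])

```text
t: 12.75
position: [0.5541, 0.0844, 0.2247]
tcp_rot: [-2.219, -2.224, -0.001]
force: [-0.1, -0.7, 0.8]
grip_width: 0.499
```

Call:
play_rows(moves=[[0,0.8,0,0,0.5],[0,1.8,0,0,0.5],[0,2.8,0,0,0.5],[0,3.6,0,0,0.5],[0,4.05,0,0,0.5],[0,4.05,0,0,0.5],[-0.2,4.05,0,0,0.5],[-0.4,4.05,0,0,0.5]])

```text
t: 13.75
position: [0.6539, 0.0711, 0.2245]
tcp_rot: [-2.222, -2.22, 0.001]
force: [-0.0, -0.7, -0.2]
grip_width: 0.502
```

Run:
```python
from h import *
s=sense();print(s["position"],s["force"],s["t"])
save("top","t9",(150,115,350,275),3.75)
save("side","s9",(150,100,350,260),3.75)
```

```text
[0.65388617 0.07106106 0.22453942] [-0.01007901 -0.68538877 -0.19559315] 13.75
```

View pics/t9.png

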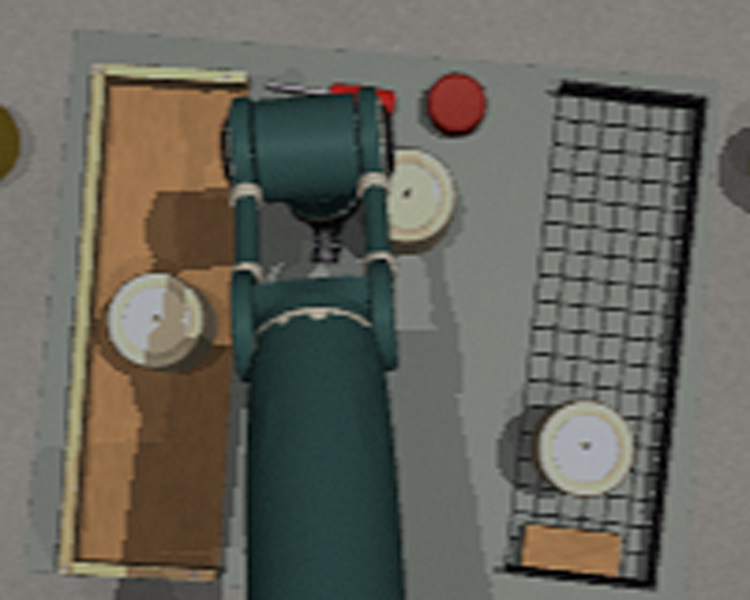

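View pics/s9.png

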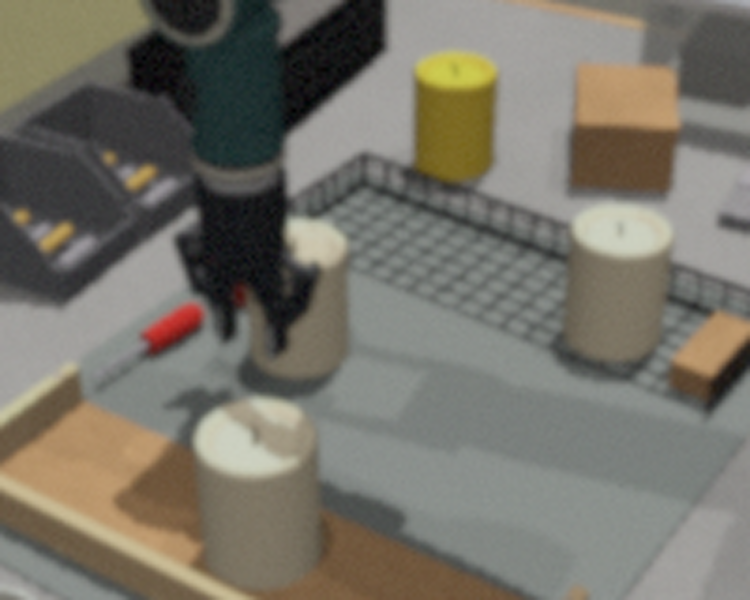

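Call:
play_rows(moves=[[-0.4,0,0,0,0.5],[-0.7,0,0,0,0.5],[-1.1,0,0,0,0.5],[-1.8,0,0,0,0.5],[-2.6,0,0,0,0.5],[-3.4,0,0,0,0.5],[-4.2,0,0,0,0.5],[-4.8,0,0,0,0.5]])

```text
t: 14.85
position: [0.6544, -0.0504, 0.2247]
tcp_rot: [-2.224, -2.219, 0.0]
force: [0.3, 2.0, 1.2]
grip_width: 0.496
```

Call:
play_rows(moves=[[-0.5,0,0,0,0.5],[-1.1,0,0,0,0.5],[-1.7,0,0,0,0.5],[-2.3,0,0,0,0.5],[-2.9,0,0,0,0.5],[-3.4,0,0,0,0.5],[-3.8,0,0,0,0.5],[-4.1,0,0,0,0.5]])

```text
t: 15.85
position: [0.6543, -0.1518, 0.2247]
tcp_rot: [-2.223, -2.22, -0.0]
force: [-0.0, 1.0, 0.9]
grip_width: 0.502
```

Call:
play_rows(moves=[[0.2,0,0,0,0.5],[0.6,0,0,0,0.5],[1.4,0,0,0,0.5],[2.4,0,0,0,0.5],[3.6,0,0,0,0.5],[4.8,0,-0.5,0,0.5],[5.6,0,-1.2,0,0.5],[6.0,0,-2.0,0,0.5]])

```text
t: 16.85
position: [0.6544, 0.0009, 0.2759]
tcp_rot: [2.22, 2.222, -0.0]
force: [0.2, -0.3, -0.4]
grip_width: 0.504
```

Run:
```python
from h import *
s=sense();print(s["position"],s["force"],s["t"])
save("top","t10",(150,115,350,275),3.75)
save("side","s10",(150,100,350,260),3.75)
```

```text
[0.65444693 0.0008825  0.27588317] [ 0.20135477 -0.28493369 -0.35472901] 16.85
```

View pics/t10.png

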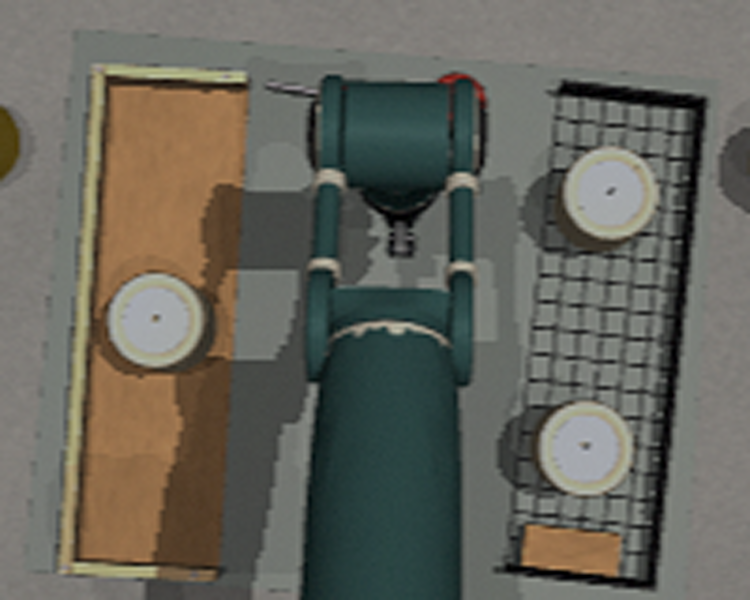

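View pics/s10.png

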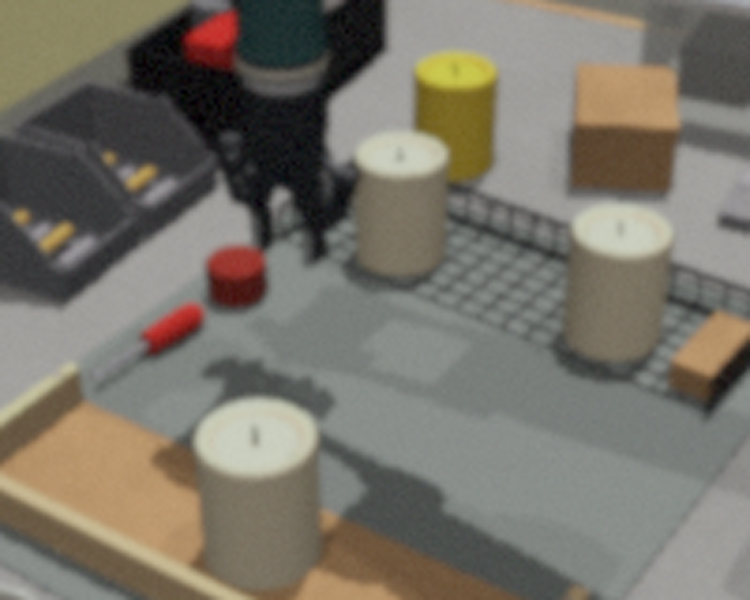

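Run:
```python
from h import *
k=3.75
f=lambda p,z:at("top",(150+p[0]/k,115+p[1]/k),z)[:2]
C={"B":f((156,318),.118),"A":f((610,193),.118),"C":f((585,446),.118)}
# edges: tray floor open edge (floor z .003), tray back inner at wall top; basket floor open edge, back wall top inner
lines={"tray_open":(f((247,84),.003),f((219,566),.003)),"tray_back":(f((107,84),.043),f((77,560),.043)),
"bk_open":(f((558,98),.003),f((512,566),.003)),"bk_back":(f((695,100),.043),f((652,580),.043))}
for n,c in C.items():
    print(n,np.round(c,4))
    for l,(a,b) in lines.items():
        if l.startswith("tray")==(n=="B"):
            d=(b-a)/np.linalg.norm(b-a);v=c-a;print("  ",l,round(abs(d[0]*v[1]-d[1]*v[0])*1000-46,1),"mm clear")
for l,(a,b) in lines.items(): print(l,a,b)
im=cv2.imread("pics/t10raw.png")
for n,c in C.items():
    t=np.linspace(0,6.28,60);P=np.c_[c[0]+.046*np.cos(t),c[1]+.046*np.sin(t),0*t+.003]
    cv2.polylines(im,[np.round(proj("top",P)*16).astype(np.int32)],True,(0,0,255),1,cv2.LINE_AA,4)
cv2.imwrite("pics/ov.png",cv2.resize(im[115:275,150:350],None,fx=3.75,fy=3.75,interpolation=cv2.INTER_CUBIC))
```

```text
B [0.5382 0.2311]
   tray_open 14.3 mm clear
   tray_back 27.9 mm clear
A [ 0.6524 -0.1983]
   bk_open 4.4 mm clear
   bk_back 37.2 mm clear
C [ 0.4139 -0.1705]
   bk_open 3.7 mm clear
   bk_back 38.6 mm clear
tray_open [0.78292787 0.15580005] [0.29716314 0.18529853]
tray_back [0.77626408 0.29091284] [0.30773289 0.31889018]
bk_open [ 0.76556522 -0.16047072] [ 0.29380453 -0.10682029]
bk_back [ 0.75471668 -0.29340287] [ 0.28196741 -0.24096826]
```

View pics/ov.png

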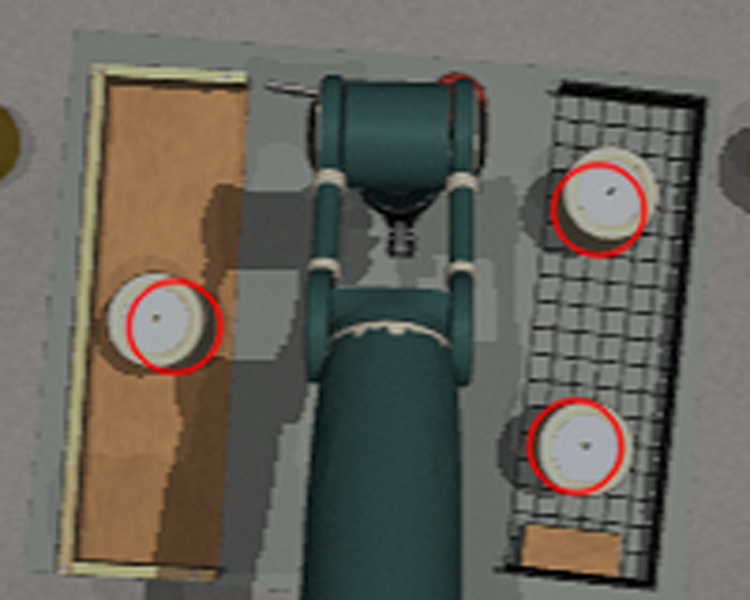

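Call:
play_rows(moves=[[-1.0,0,0.8,0,0.5],[-2.5,0,1.6,0,0.5],[-4.0,0,2.05,0,0.5],[-5.2,0,2.05,0,0.5],[-5.8,0,2.05,0,0.5],[-6.2,0,2.05,0,0.5],[-6.5,0,2.05,0,0.5],[-6.8,0,2.05,0,0.5]])

```text
t: 17.95
position: [0.6545, -0.1708, 0.2237]
tcp_rot: [2.222, 2.221, 0.001]
force: [-0.3, 1.9, 1.4]
grip_width: 0.503
```

Call:
play_rows(moves=[[0.3,0,0,0,0.5],[1.0,0,0,0,0.5],[2.2,-0.4,0,0,0.5],[3.6,-1.6,0,0,0.5],[4.4,-3.6,0,0,0.5],[4.6,-5.6,0,0,0.5],[4.6,-7.6,0,0,0.5],[4.0,-9.6,0,0,0.5]])

```text
t: 18.95
position: [0.4127, -0.0692, 0.2233]
tcp_rot: [-2.219, -2.224, -0.0]
force: [-0.5, -1.1, 1.0]
grip_width: 0.499
```

Call:
play_rows(moves=[[-0.6,0,0,0,0.5],[-1.2,0,0,0,0.5],[-1.6,0,0,0,0.5],[-1.9,0,0,0,0.5],[-2.2,0,0,0,0.5],[-2.5,0,0,0,0.5],[-2.7,0,0,0,0.5],[-2.8,0,0,0,0.5]])

```text
t: 19.95
position: [0.4143, -0.1411, 0.2234]
tcp_rot: [-2.223, -2.219, -0.0]
force: [-0.2, 1.2, -0.1]
grip_width: 0.499
```

Call:
play_rows(moves=[[0.2,0,0,0,0.5],[0.6,0,0,0,0.5],[1.4,0,0,0,0.5],[2.4,0,0,0,0.5],[3.6,0,-1.0,0,0.5],[4.4,0,-2.5,0,0.5],[4.6,0,-4.5,0,0.5],[4.6,0,-5.0,0,0.5]])

```text
t: 20.95
position: [0.4156, -0.0249, 0.3522]
tcp_rot: [2.217, 2.218, 0.007]
force: [0.6, 0.4, -0.3]
grip_width: 0.502
```

Run:
```python
from h import *
s=sense();print(s["position"],s["force"],s["t"])
save("top","t11",(150,115,350,275),3.75)
save("side","s11")
```

```text
[ 0.41562086 -0.02485938  0.35220492] [ 0.57160078  0.42637917 -0.27237213] 20.95
```

View pics/t11.png

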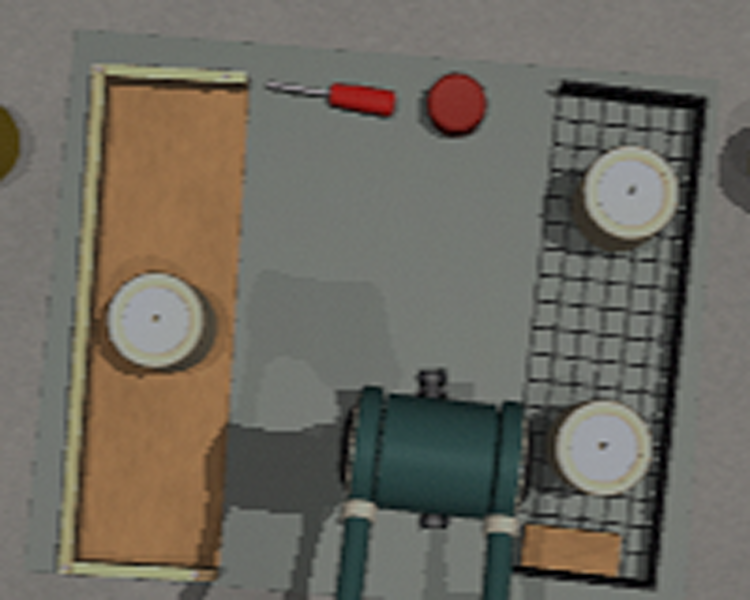

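View pics/s11.png

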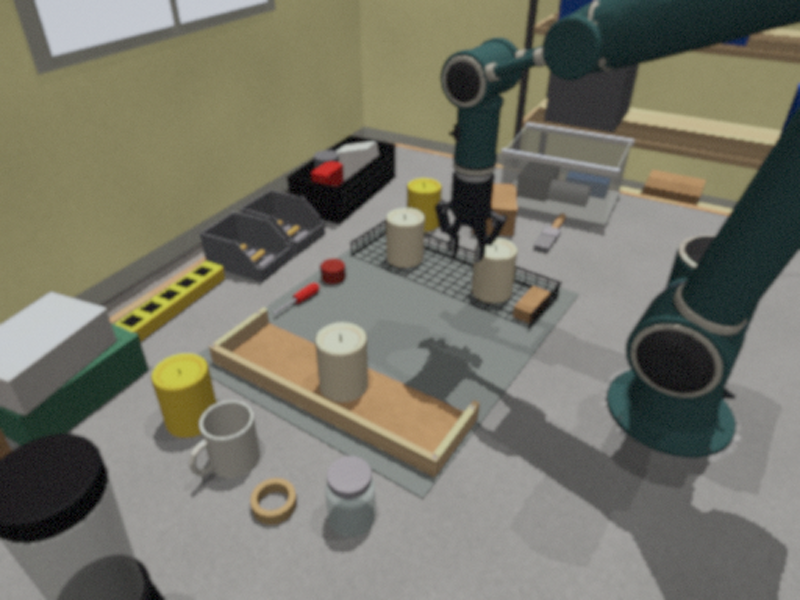

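All three candles stand upright: the solid one in the tray at (156,318), the two hollow ones in the basket at (631,190) and (603,446). They have about 14 mm or more of clearance, and the bystanders on the mat haven't moved.

Run:
```python
from cell import arm,sense
print(arm.hand_in()); print(sense()["t"])
```

```text
the job is handed in; nothing more can be done
None
the job is handed in; nothing more can be done
```

I sorted the candles and handed the job in at about 21 s of the allowed 72 s. One solid candle is in the plywood tray and two hollow ones are in the wire basket.

**Telling them apart:** I slid each candle slowly with the half-open fingers, below its tipping height, and compared the forces instead of rocking them.
- **Middle candle:** it resisted with about 4 to 6.6 N, so it is solid and went to the tray.
- **Far and near candles:** these resisted with about 1 to 2 N, so they are hollow and went to the basket. Sensor noise was about 0.5 N. The one low reading, −0.4 N, came while holding still after a push.

**First placement too close to the edge:** the two basket candles at first stood only about 4 mm inside the open edge. I pushed each about 16 to 20 mm further in.

**Last checks:** the final pictures show all three candles upright and the gripper clear of everything.
- **Tray candle:** about 14 mm clear of the open edge and 28 mm clear of the back wall.
- **Basket candles:** about 18 to 23 mm clear on both sides. This is worked out from how far they shifted in the picture, not measured afresh.
- **Bystanders:** none appear to have moved.
- **Disagreement:** my rough mid-push estimate of the gap from tool to candle centre (58 mm) did not match the measured one (about 46 mm). That is why the first pushes into the basket fell short.

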